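Put each glaze test tile on the jar it was made from

ROBOT

A 6-joint arm with a two-finger parallel gripper is mounted at the origin on a cart in front of the work surface, level with it; the furniture and walls round the work are solid. World frame = base frame: x ahead of the robot, y to its left, z up, the work surface at z = 0. Lengths are in m, angles in degrees, forces in N, time in s.
With the tool pointing down it reaches from about 0.25 to 0.725 m from the base axis. Payload 9.7 kg.
Tool frame: the origin (TCP) lies between the finger pads; the fingertips stand 25 mm ahead of it and the grasp point (between the pads) lies 6 mm ahead of it; z points along the fingers, y is the line along which they close (so a half turn about z gives the same grasp; the last joint's range is limited). The gripper opens to 85 mm and grips with 20 to 120 N. Pads are 22 mm wide; open, the fingers measure 114 mm over their backs; the gripper's body (76 mm by 85 mm) begins 54 mm behind the grasp point. The pads swing forward as they close: fully open they stand 13 mm farther back than shut.
Start: joints at [-74.771, 4.979, 10.078, 95.1, 0, 90], TCP at [0.144, -0.531, 0.256] pointing down, gripper open.
Joint ranges: [-179.16, 179.16], [-48.56, 103.87], [-65.8, 70.77], [-126.05, 130.52], [-82.76, 87.17], [-180, 180]. Speed limits (degrees/s): [127.2, 127.2, 147.25, 180, 180, 180].

INTERFACE

Orientations are given as [roll, pitch, yaw] about the fixed x, y, z axes, in that order (R = Rz(yaw) Ry(pitch) Rx(roll)).
In Python, from workcell import bot gives the robot as it stands.
- The arm moves only by the shell command python3 drive.py [FORCE], which reads ROWS from standard input. ROWS is a JSON list of rows, 1 to 5 of them, each an object with the fields pos (a list: dx, dy, dz in m), yaw (a turn about the tool's z in degrees), jaw (the finger opening in m); a field left out counts as zero (the opening has to be given); each row is the pose to reach, as a shift and turn from the pose commanded when the command began, along the tool's axes at that moment; what a row does not reach only later rows make up. A row lasts 1/12 s, in which the tool goes at most 0.0417 m and 7.16 degrees, less where a joint would pass 70% of its speed; a pose out of reach is approached as far as the arm can. The fingers move at their own pace and stop on an object; FORCE is the grip in N (left out, the last holds). Time passes only in rows, so rows that do not move let the fingers close. It prints the time, the measured TCP pose, the force, the opening and the grip force at its end. Input that does not fit is refused with a message, and nothing moves.
- bot.get_obs(): the state, without advancing time (a new reading comes with each control period).
- bot.camera(name): name is "scene" or "side" or "wrist"; returns the picture (400x640x3 uint8, blue, green, red); there is no depth.
- bot.camera_info(name): a dict with "mtx" (3x3 intrinsics, pixels), "k1" (the pictures are not rectified: a ray, as slopes to the right and down, at radius r is drawn at 1 + k1 r^2 times it, then the intrinsics apply), "extrinsics" (4x4, takes a point from camera to world coordinates). Camera axes: x right, y down, z forward; pixel columns grow to the right and rows downward; lengths in m; the calibration is good to about 2 mm. A picture is of the moment at which its call begins: read the wrist's pose just before it. camera_info takes no time and is no camera call; for the wrist camera it gives the pose at the moment of the call.
- bot.job_done(): hands the job in; it is judged then, once.
The state is a dict: "time": time; "q": joint angles; "qd": joint speeds; "joint_efforts": joint torques, N m; "ee_pos": TCP position; "tcp_rot": TCP orientation; "wrist_force": force on the tool from outside, world axes, zero at the start; "torque": the same for the moment, N m; "opening": finger opening in m; "grasp_force": force on a finger pad.
Only numpy, scipy, OpenCV 4.12 (cv2) and the standard library are available. Lean on these libraries where they do the work, as an engineer would, in place of code of your own. Each camera call takes 0.05 s, during which the arm holds its last target. There are 200 camera calls.

TASK

Lift the three glazed test tiles straight up out of their pinned wooden stand, not sideways, and without dropping them lay each one flat, glaze upward and centred, on the lid of its jar: the brown tile on the jar with the red lid, the green tile on the jar with the dark grey lid, the blue tile on the jar with the blue lid (which way round the tile lies does not matter). Leave the bare unglazed tile in the stand, and leave the jars standing where they are.

Things in the scene. Friction and masses are not known exactly. Their poses are not given: they have to be found in the camera images.
- tile_stand: Fixed plywood stand, 154 x 112 mm, base 8 mm thick. Origin: centre of its underside. Four tile places, 72 mm apart along its x and 64 mm along its y. Each tile lies, length along the stand's x, on an 18 mm wide rest 20 mm up, so fingers may reach below it. Dowel pins 32 mm high stand 2 mm off each tile: one at each end, two along each long side with 45 mm free between them for a finger.
- tile_brown: Test tile of pinkish clay, half of its face glazed brown. 62 x 32 mm, 7 mm thick, 30 g. Origin: centre of its underside; x along its 62 mm length, y across its 32 mm width, z up out of its face. Starts lying face up in one of the four places of tile_stand, its underside 20 mm above the table, any of the four places.
- tile_green: Test tile of pinkish clay, half of its face glazed green. 62 x 32 mm, 7 mm thick, 30 g. Origin: centre of its underside; x along its 62 mm length, y across its 32 mm width, z up out of its face. Starts lying face up in one of the four places of tile_stand, its underside 20 mm above the table, any of the four places.
- tile_blue: Test tile of pinkish clay, half of its face glazed dark blue. 62 x 32 mm, 7 mm thick, 30 g. Origin: centre of its underside; x along its 62 mm length, y across its 32 mm width, z up out of its face. Starts lying face up in one of the four places of tile_stand, its underside 20 mm above the table, any of the four places.
- tile_plain: Bare pinkish test tile without any glaze; it stays in the stand. 62 x 32 mm, 6 mm thick, 30 g. Origin: centre of its underside; x along its 62 mm length, y across its 32 mm width, z up out of its face. Starts lying face up in one of the four places of tile_stand, its underside 20 mm above the table, any of the four places.
- jar_red_lid: Closed glaze jar with a red screw lid, 62 mm in diameter and 70 mm tall overall, about 0.2 kg, loose on the table. Origin: centre of its underside, z up. The flat top of its lid, 59 mm across, is 70 mm above the origin.
- jar_black_lid: Closed glaze jar with a dark grey, nearly black screw lid, 68 mm in diameter and 82 mm tall overall, about 0.2 kg, loose on the table. Origin: centre of its underside, z up. The flat top of its lid, 65 mm across, is 82 mm above the origin.
- jar_blue_lid: Closed glaze jar with a blue screw lid, 68 mm in diameter and 78 mm tall overall, about 0.2 kg, loose on the table. Origin: centre of its underside, z up. The flat top of its lid, 65 mm across, is 78 mm above the origin.

How it is judged:
By the outcome, as a careful person would: the job done as asked, in the order asked, and still so for the second after the job is handed in, with the robot touching nothing.
It also fails if it takes over 74 s, if anything falls off the work surface, if the arm or the gripper's body presses on something with over 40 N, if the wrist force passes 120 N, or if a joint passes its speed limit or range.

## Working session

There is one attempt and no reset: what is moved stays moved. The work goes in short steps, Python scripts to look and compute and a shell command to move; the robot and the scene stay as the last step left them, time stands still between calls to the robot, and variables do not carry over. Pictures are saved under pics/ and viewed, at most 17 in all, crops included, and the job is handed in when it is done.

```bash
ls; mkdir -p pics
python3 - <<'E'
from workcell import bot
import cv2
print({k:v for k,v in bot.get_obs().items()})
for n in ("scene","side","wrist"):
    i=bot.camera_info(n); print(n,i)
    cv2.imwrite(f"pics/{n}0.png",bot.camera(n))
E
```

```text
drive.py
pics
workcell.py
{'time': 0.0, 'q': array([-7.47710022e+01,  5.00923121e+00,  1.00323985e+01,  9.50978926e+01,
       -1.53891463e-03,  8.99993158e+01]), 'qd': array([ 0.03695032, -0.08991343,  0.06725668,  0.11415023, -0.01519721,
       -0.02917015]), 'joint_efforts': array([ 4.55549916e-04, -5.20381272e+01,  4.64812231e+01,  1.61210366e-02,
       -4.60632168e-05,  6.51257608e-06]), 'ee_pos': array([ 0.14441361, -0.53049573,  0.25558256]), 'tcp_rot': array([-1.79925275e+02,  1.53802104e-03,  1.52296840e+01]), 'wrist_force': array([-0.67082429, -0.46585416, -1.09897138]), 'torque': array([-0.02196438,  0.01163457,  0.00729053]), 'grasp_force': 0.0, 'opening': 0.08575424975110389}
scene {'mtx': array([[514.53086316,   0.        , 316.65629536],
       [  0.        , 514.53086316, 204.95345653],
       [  0.        ,   0.        ,   1.        ]]), 'k1': -0.13758141607828855, 'extrinsics': array([[-0.6445878 , -0.55300984,  0.52790783,  0.1387129 ],
       [-0.7643507 ,  0.48110761, -0.4293058 ,  0.45311129],
       [-0.01657014, -0.680232  , -0.73280956,  0.66649056],
      
[... 269 characters left out ...]
ray([[-0.9985642 , -0.03917926,  0.03653126,  0.53343156],
       [-0.05213884,  0.55437102, -0.83063488,  0.84298669],
       [ 0.01229179, -0.83134695, -0.55561782,  0.55863154],
       [ 0.        ,  0.        ,  0.        ,  1.        ]])}
wrist {'mtx': array([[342.35978284,   0.        , 326.47071472],
       [  0.        , 342.35978284, 198.08209937],
       [  0.        ,   0.        ,   1.        ]]), 'k1': -0.05840595520852525, 'extrinsics': array([[ 0.26245064, -0.9284083 , -0.26301651,  0.21118038],
       [-0.96494482, -0.25281672, -0.07046419, -0.51235475],
       [-0.00107543,  0.27228979, -0.96221469,  0.37287729],
       [ 0.        ,  0.        ,  0.        ,  1.        ]])}
```

View pics/scene0.png

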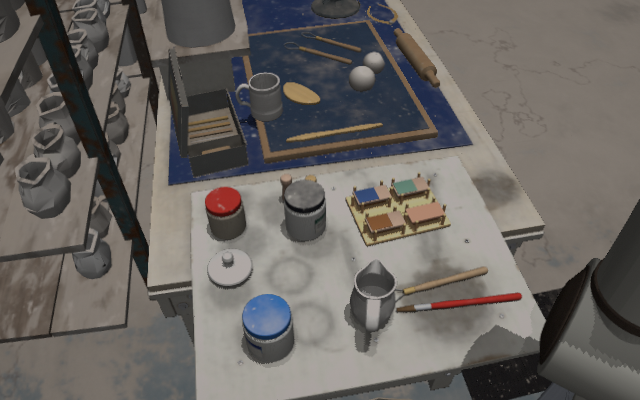

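View pics/side0.png

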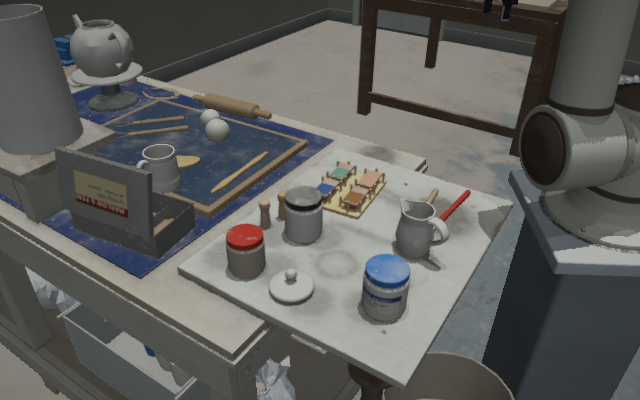

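The scene view shows the tiles at blue (368,196), green (405,187), brown (382,221) and plain (425,211). The lids are at red (225,200), dark (305,195) and blue (268,318). The side view shows the same layout, and a pitcher stands nearby.

```bash
cat > h.py <<'E'
import numpy as np, cv2
from workcell import bot
def rays(info,px):
    px=np.array(px,float).reshape(-1,1,2)
    n=cv2.undistortPoints(px,info["mtx"],np.array([info["k1"],0,0,0.])).reshape(-1,2)
    E=info["extrinsics"]; d=np.c_[n,np.ones(len(n))]@E[:3,:3].T
    return E[:3,3],d
def plane(info,px,z):
    o,d=rays(info,px); return o+d*((z-o[2])/d[:,2])[:,None]
def tri(ia,pa,ib,pb):
    oa,da=rays(ia,[pa]);ob,db=rays(ib,[pb]);da,db=da[0],db[0]
    s=np.linalg.lstsq(np.c_[da,-db],ob-oa,rcond=None)[0]
    A,B=oa+s[0]*da,ob+s[1]*db; return (A+B)/2,np.linalg.norm(A-B)
HSV={"red":[((0,150,60),(6,255,255)),((172,150,60),(180,255,255))],"blue":[((100,120,60),(120,255,255))],
 "brown":[((4,100,50),(14,255,190))],"green":[((60,30,40),(95,255,200))],"yellow":[((18,60,80),(30,255,255))]}
def blobs(img,c,amin=60):
    h=cv2.cvtColor(img,cv2.COLOR_BGR2HSV); m=0
    for a,b in HSV[c]: m=m|cv2.inRange(h,a,b)
    cs,_=cv2.findContours(m,cv2.RETR_EXTERNAL,cv2.CHAIN_APPROX_NONE)
    return sorted([c for c in cs if cv2.contourArea(c)>amin],key=cv2.contourArea)[::-1]
E
python3 - <<'E'
from h import *
s=bot.camera_info("scene"); i=bot.camera_info("side")
I=cv2.imread("pics/scene0.png"); J=cv2.imread("pics/side0.png")
for c in ("red","blue"):
  for n,im,inf in(("scene",I,s),("side",J,i)):
    for b in blobs(im,c)[:6]:
        e=cv2.fitEllipse(b); print(c,n,cv2.contourArea(b),np.round(e[0]),np.round(plane(inf,[e[0]],0.07 if c=="red" else .078),3))
for p,z in(((305,195),.082),((368,196),.027),((405,187),.027),((382,221),.027),((425,211),.027),((375,290),.0)): print(p,plane(s,[p],z).round(3))
# stand yellow blob
for b in blobs(I,"yellow",300): print(cv2.contourArea(b),cv2.boundingRect(b))
E
```

```text
red scene 704.0 [223. 201.] [[0.675 0.212 0.07 ]]
red scene 454.5 [480. 300.] [[0.287 0.051 0.07 ]]
red side 684.0 [245. 237.] [[0.675 0.218 0.07 ]]
red side 141.0 [453. 207.] [[0.332 0.11  0.07 ]]
blue scene 1183.0 [279.  13.] [[ 1.119 -0.238  0.078]]
blue scene 1028.5 [429.  98.] [[ 0.636 -0.239  0.078]]
blue scene 662.5 [267. 317.] [[0.452 0.287 0.078]]
blue scene 502.0 [179. 168.] [[0.783 0.23  0.078]]
blue scene 270.0 [387.  31.] [[ 0.877 -0.372  0.078]]
blue scene 248.5 [269. 164.] [[0.686 0.108 0.078]]
blue side 669.5 [132. 262.] [[0.825 0.299 0.078]]
blue side 283.0 [64. 51.] [[ 1.399 -0.669  0.078]]
blue side 224.0 [378. 263.] [[0.469 0.278 0.078]]
blue side 223.5 [85. 97.] [[ 1.167 -0.305  0.078]]
blue side 202.0 [272. 127.] [[ 0.681 -0.165  0.078]]
blue side 154.0 [185. 101.] [[ 0.909 -0.293  0.078]]
(305, 195) [[0.588 0.111 0.082]]
(368, 196) [[ 0.557 -0.002  0.027]]
(405, 187) [[ 0.531 -0.066  0.027]]
(382, 221) [[0.501 0.02  0.027]]
(425, 211) [[ 0.469 -0.05   0.027]]
(375, 290) [[0.424 0.11  0.   ]]
1251.0 (346, 188, 97, 58)
475.5 (283, 82, 37, 22)
```

View pics/wrist0.png

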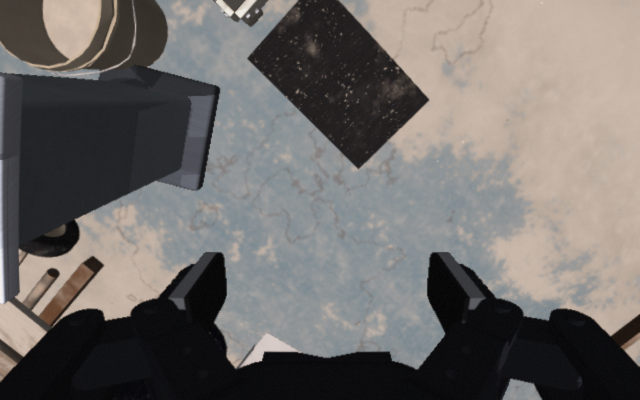

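The wrist view shows only the floor and the fingers: the camera sits on the tool's +x side. I'll move so that it looks over the stand.

```bash
cat >> h.py <<'E'
from scipy.spatial.transform import Rotation as Ro
def to(x,y,z,yaw):
    o=bot.get_obs(); R=Ro.from_euler("xyz",o["tcp_rot"],degrees=True).as_matrix()
    d=R.T@(np.array([x,y,z])-o["ee_pos"]); t=-(yaw-o["tcp_rot"][2]+180)%360-180
    t=((-(yaw-o["tcp_rot"][2]))+180)%360-180
    print("shift",d.round(4),"turn",round(t,2),"pos",o["ee_pos"].round(4),"rot",o["tcp_rot"].round(2),"t",round(o["time"],2),"F",o["wrist_force"].round(1),"open",round(o["opening"],4))
E
echo '[{"pos":[0.032, -0.023, 0], "yaw":-7, "jaw":0.085}, {"pos":[0.064, -0.046, 0], "yaw":-14, "jaw":0.085}, {"pos":[0.096, -0.07, 0], "yaw":-21, "jaw":0.085}, {"pos":[0.128, -0.093, 0], "yaw":-28, "jaw":0.085}, {"pos":[0.16, -0.116, 0], "yaw":-35, "jaw":0.085}]' | python3 drive.py 40
python3 -c "from h import *; to(.477,-.117,.25,67.5)"
```

```text
time: 0.57
ee_pos: [0.2689, -0.3751, 0.2561]
tcp_rot: [-180.0, -0.0, 50.5]
wrist_force: [1.5, -1.4, 0.7]
opening: 0.0853
grasp_force: 0.0
shift [ 0.3315 -0.0035  0.0061] turn -16.97 pos [ 0.2689 -0.3751  0.2561] rot [-179.99   -0.     50.53] t 0.57 F [ 1.5 -1.4  0.7] open 0.0853
```

```bash
echo '[{"pos":[0.04, 0, 0], "yaw":-5, "jaw":0.085}, {"pos":[0.08, 0, 0], "yaw":-10, "jaw":0.085}, {"pos":[0.12, 0, 0], "yaw":-15, "jaw":0.085}, {"pos":[0.16, -0.001, 0.003], "yaw":-17, "jaw":0.085}, {"pos":[0.2, -0.002, 0.006], "yaw":-17, "jaw":0.085}]' | python3 drive.py
python3 -c "from h import *; to(.477,-.117,.25,67.5)"
```

```text
time: 0.98
ee_pos: [0.3956, -0.2199, 0.2503]
tcp_rot: [180.0, 0.0, 67.4]
wrist_force: [0.7, -0.9, -0.1]
opening: 0.0849
grasp_force: 0.0
shift [0.1263 0.0355 0.0003] turn -0.13 pos [ 0.3956 -0.2199  0.2503] rot [179.97   0.    67.37] t 0.98 F [ 0.7 -0.9 -0.1] open 0.0849
```

```bash
echo '[{"pos":[0.04, 0.011, 0], "jaw":0.085}, {"pos":[0.08, 0.022, 0], "jaw":0.085}, {"pos":[0.115, 0.032, 0], "jaw":0.085}, {"pos":[0.126, 0.035, 0], "jaw":0.085}, {"pos":[0.126, 0.035, 0], "jaw":0.085}]' | python3 drive.py
python3 - <<'E'
from h import *
import pickle
inf=bot.camera_info("wrist");im=bot.camera("wrist");cv2.imwrite("pics/w1.png",im);pickle.dump(inf,open("w1.pkl","wb"))
to(.477,-.117,.25,67.5)
E
```

```text
time: 1.4
ee_pos: [0.477, -0.117, 0.2496]
tcp_rot: [-179.9, -0.0, 67.4]
wrist_force: [0.8, -0.3, 0.3]
opening: 0.0848
grasp_force: 0.0
shift [ 0.0015  0.0004 -0.0002] turn -0.12 pos [ 0.4761 -0.1183  0.2498] rot [-1.7994e+02  2.0000e-02  6.7380e+01] t 1.45 F [-0.2 -0.7  0.2] open 0.0851
```

View pics/w1.png

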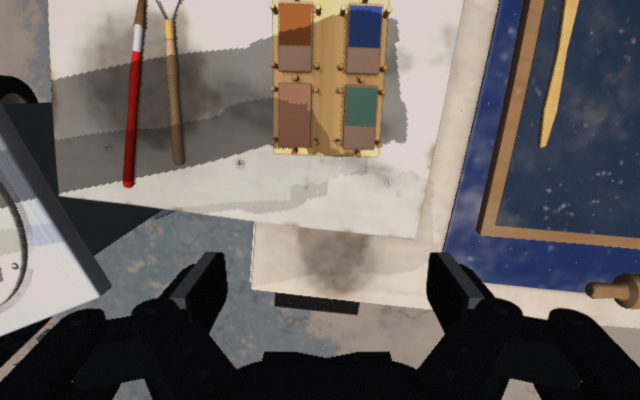

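The wrist view shows brown at (295,38), blue at (364,40), plain at (295,116) and green at (361,118). The stand is almost aligned with the tool. I'll take two more views further along +x for parallax, then one over the jars.

```bash
cat > snap.py <<'E'
from h import *
import sys,pickle
n=sys.argv[1]
inf=bot.camera_info("wrist");im=bot.camera("wrist");cv2.imwrite(f"pics/{n}.png",im);pickle.dump(inf,open(n+".pkl","wb"));to(0.477,-.117,.25,67.5)
E
echo '[{"pos":[0.035, 0, 0], "jaw":0.085}, {"pos":[0.055, 0, 0], "jaw":0.085}, {"pos":[0.06, 0, 0], "jaw":0.085}, {"pos":[0.06, 0, 0], "jaw":0.085}, {"pos":[0.06, 0, 0], "jaw":0.085}]' | python3 drive.py
python3 snap.py w2
echo '[{"pos":[0.04, 0.01, 0], "jaw":0.085}, {"pos":[0.08, 0.02, 0], "jaw":0.085}, {"pos":[0.115, 0.03, 0], "jaw":0.085}, {"pos":[0.12, 0.03, 0], "jaw":0.085}, {"pos":[0.12, 0.03, 0], "jaw":0.085}]' | python3 drive.py
python3 snap.py w3
python3 -c "
import cv2,numpy as np
a=cv2.imread('pics/w2.png')[60:260,220:440];b=cv2.imread('pics/w3.png')
cv2.imwrite('pics/v2.png',cv2.resize(a,None,fx=3,fy=3)[:600,:660])"
```

```text
time: 1.87
ee_pos: [0.4985, -0.0649, 0.2503]
tcp_rot: [-180.0, 0.0, 67.2]
wrist_force: [0.2, 0.0, -0.3]
opening: 0.0852
grasp_force: 0.0
shift [-0.0562  0.0004  0.0004] turn -0.34 pos [ 0.4985 -0.0651  0.2504] rot [1.800e+02 2.000e-02 6.716e+01] t 1.92 F [-0.4 -0.3 -0.3] open 0.0855
time: 2.33
ee_pos: [0.5736, 0.0355, 0.2494]
tcp_rot: [-179.9, 0.0, 67.3]
wrist_force: [0.0, -0.5, -0.2]
opening: 0.0848
grasp_force: 0.0
shift [-0.177  -0.0299  0.    ] turn -0.25 pos [0.573  0.0346 0.2499] rot [-1.7995e+02  5.0000e-02  6.7250e+01] t 2.38 F [ 0.2 -1.   0.1] open 0.0851
```

View pics/v2.png

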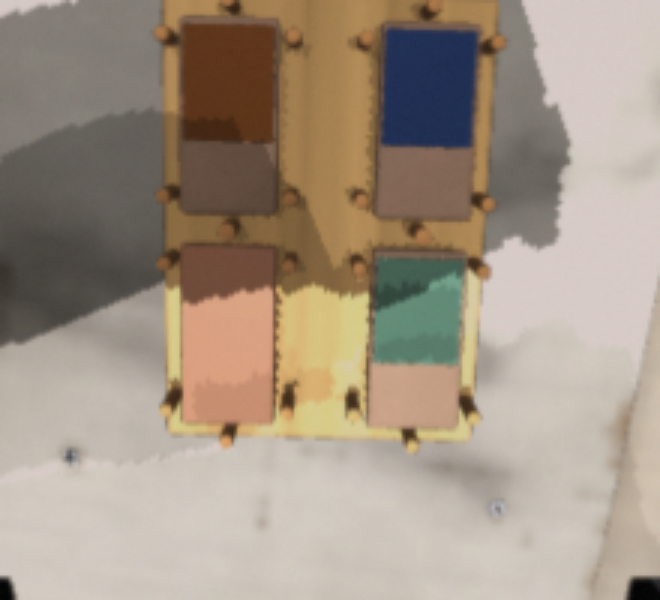

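View pics/w3.png

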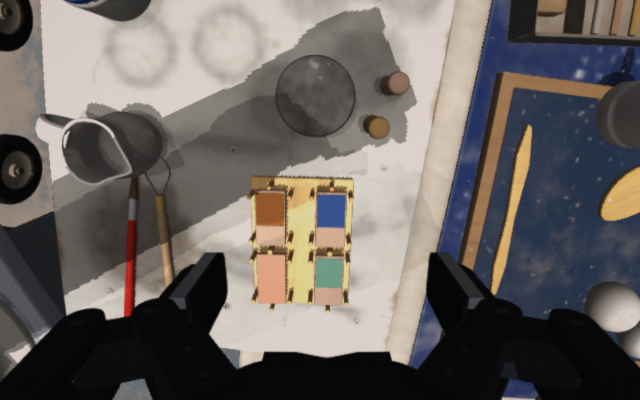

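In w2 (crop scale 3, offset 220,60) the tiles are brown (228,115), blue (430,120), plain (228,335) and green (415,340). w3 shows the dark lid at (315,95), radius 40, two small shakers at (395,82) and (377,126), and the pitcher at left.

```bash
cat > meas.py <<'E'
from h import *
import pickle
L=lambda n:(cv2.imread(f"pics/{n}.png"),pickle.load(open(n+".pkl","rb")))
W={n:L(n) for n in("w1","w2","w3")}
HSV["brown"]=[((5,160,40),(15,255,200))];HSV["blue"]=[((105,130,40),(120,255,255))];HSV["green"]=[((70,60,40),(95,255,220))]
approx={"w1":{"brown":(294,24),"blue":(365,25),"green":(362,105)},"w2":{"brown":(295,85),"blue":(362,90),"green":(358,160)},"w3":{"brown":(270,210),"blue":(331,210),"green":(329,270)}}
C={}
for n,(im,inf) in W.items():
  for c in("brown","blue","green"):
    for b in blobs(im,c,200):
      if cv2.pointPolygonTest(b,approx[n][c],False)>=0:
        bx=cv2.boxPoints(cv2.minAreaRect(b)); P=plane(inf,bx,.027)
        P2=plane(inf,bx,.027)[:,:2].astype(np.float32)
        r=cv2.minAreaRect(P2); C[n,c]=bx.mean(0)
        l=[P2[1]-P2[0],P2[2]-P2[1]]; l=sorted(l,key=np.linalg.norm); v=l[0]
        print(n,c,"centre",np.round(P2.mean(0),4),"sides",[round(float(np.linalg.norm(q))*1000,1) for q in l],"ang short",round(np.degrees(np.arctan2(v[1],v[0]))%180,1),"long",round(np.degrees(np.arctan2(l[1][1],l[1][0]))%180,1))
for c in("brown","blue","green"):
    print(c,tri(W["w2"][1],C["w2",c],W["w3"][1],C["w3",c]), tri(W["w1"][1],C["w1",c],W["w3"][1],C["w3",c])[0])
E
python3 meas.py
```

```text
w1 brown centre [0.5033 0.022 ] sides [27.2, 34.3] ang short 157.1 long 66.9
w1 blue centre [ 0.5615 -0.0042] sides [27.1, 34.0] ang short 155.4 long 65.5
w1 green centre [ 0.5317 -0.0698] sides [27.0, 34.1] ang short 154.9 long 65.3
w2 brown centre [0.5033 0.0226] sides [27.3, 34.9] ang short 157.0 long 66.5
w2 blue centre [ 0.5615 -0.0039] sides [26.9, 34.3] ang short 155.2 long 65.6
w2 green centre [ 0.5321 -0.0692] sides [27.2, 34.1] ang short 154.3 long 65.0
w3 brown centre [0.503  0.0227] sides [26.8, 35.1] ang short 157.3 long 64.0
w3 blue centre [ 0.5619 -0.0043] sides [26.8, 32.9] ang short 157.3 long 68.1
w3 green centre [ 0.532  -0.0691] sides [27.2, 33.2] ang short 157.3 long 68.0
brown (array([0.50331553, 0.0228214 , 0.02719212]), np.float64(0.0002827706746298807)) [0.5031359  0.02248614 0.02603724]
blue (array([ 0.56176524, -0.00390004,  0.02712288]), np.float64(0.00047723561780071847)) [ 0.56176783 -0.00408584  0.02669959]
green (array([ 0.53210522, -0.06899739,  0.02678642]), np.float64(7.095407468074134e-05)) [ 0.5318605  -0.06963374  0.02551151]
```

```bash
cat >> meas.py <<'E'
print("hand")
inf=W["w2"][1]; print(inf["extrinsics"][:3,3])
a=np.radians(65.7); u=np.array([np.cos(a),np.sin(a)]); v=np.array([-u[1],u[0]])
for n,q in {"brown":[(183,18),(278,23),(275,215),(180,212)],"blue":[(384,26),(478,30),(472,218),(376,216)],"plain":[(182,244),(276,246),(274,425),(180,420)],"green":[(374,254),(466,258),(460,428),(368,426)]}.items():
    P=plane(inf,[(220+(x-1)/3,60+(y-1)/3) for x,y in q],.027)[:,:2]
    m=P.mean(0); print(n,m.round(4),"uv",(m@u).round(4),(m@v).round(4),"len",np.linalg.norm(P[0]-P[3]).round(4),np.linalg.norm(P[0]-P[1]).round(4))
# saturation profile along the tile axis and across, for brown/blue/green/plain, sampled in world on z=.027
im=cv2.cvtColor(W["w2"][0],cv2.COLOR_BGR2HSV)
h=cv2.GaussianBlur(W["w2"][0],(0,0),.5)
for c in("brown","blue","green"):
  for b in blobs(W["w2"][0],c,200):
    if cv2.pointPolygonTest(b,approx["w2"][c],False)>=0: print(c,cv2.boundingRect(b),cv2.minAreaRect(b))
E
python3 meas.py | sed -n '/hand/,$p'
```

```text
hand
[ 0.52538408 -0.00102527  0.36753664]
brown [0.4992 0.0122] uv 0.2165 -0.45 len 0.0603 0.0298
blue [ 0.5572 -0.014 ] uv 0.2165 -0.5136 len 0.0591 0.0296
plain [ 0.47   -0.0523] uv 0.1458 -0.4499 len 0.0605 0.031
green [ 0.5279 -0.0795] uv 0.1448 -0.5138 len 0.0593 0.0305
brown (281, 68, 30, 39) ((295.5, 87.0), (38.0, 29.0), 90.0)
blue (348, 70, 30, 39) ((362.5181884765625, 89.06326293945312), (28.51692008972168, 37.300968170166016), 2.38594388961792)
green (345, 147, 29, 34) ((358.8107604980469, 163.0952911376953), (27.278034210205078, 33.532535552978516), 3.012787342071533)
```

```bash
echo '[{"pos":[-0.04, -0.006, 0], "yaw":1, "jaw":0.04}, {"pos":[-0.08, -0.012, 0], "yaw":1.6, "jaw":0.033}, {"pos":[-0.12, -0.018, 0.02], "yaw":1.6, "jaw":0.033}, {"pos":[-0.16, -0.024, 0.05], "yaw":1.6, "jaw":0.033}, {"pos":[-0.192, -0.031, 0.08], "yaw":1.6, "jaw":0.033}]' | python3 drive.py
python3 -c "from h import *; to(.470,-.13,.05,65.7)"
```

```text
time: 2.8
ee_pos: [0.4746, -0.1236, 0.1807]
tcp_rot: [179.8, -0.0, 65.5]
wrist_force: [1.6, -0.9, -0.7]
opening: 0.033
grasp_force: 0.0
shift [-0.0077 -0.002   0.1306] turn -0.2 pos [ 0.4746 -0.1236  0.1807] rot [179.81  -0.    65.5 ] t 2.8 F [ 1.6 -0.9 -0.7] open 0.033
```

```bash
echo '[{"pos":[0, 0, 0.04], "jaw":0.033}, {"pos":[0, 0, 0.08], "jaw":0.033}, {"pos":[0, 0, 0.11], "jaw":0.033}, {"pos":[0, 0, 0.13], "jaw":0.033}, {"pos":[0, 0, 0.13], "jaw":0.033}]' | python3 drive.py
echo '[{"pos":[0, 0, 0.005], "jaw":0.033}, {"pos":[0, 0, 0.007], "jaw":0.033}, {"pos":[0, 0, 0.009], "jaw":0.033}, {"pos":[0, 0, 0.011], "jaw":0.033}, {"pos":[0, 0, 0.011], "jaw":0.033}]' | python3 drive.py
python3 -c "from h import *; to(.470,-.13,.026,65.7)"
```

```text
time: 3.22
ee_pos: [0.4728, -0.1215, 0.0461]
tcp_rot: [-179.7, 0.1, 65.5]
wrist_force: [-0.2, -0.0, -0.3]
opening: 0.0329
grasp_force: 0.0
time: 3.63
ee_pos: [0.4769, -0.1207, 0.0397]
tcp_rot: [179.9, -0.0, 65.6]
wrist_force: [0.1, -1.1, 0.7]
opening: 0.0332
grasp_force: 0.0
shift [-0.0113 -0.0025  0.0137] turn -0.07 pos [ 0.4769 -0.1207  0.0397] rot [ 1.7993e+02 -1.0000e-02  6.5630e+01] t 3.63 F [ 0.1 -1.1  0.7] open 0.0332
```

```bash
for i in 1 2; do echo '[{"jaw":0.033}, {"jaw":0.033}]' | python3 drive.py | head -3;done;  echo '[{"pos":[0, 0, 0.003], "jaw":0.033}, {"pos":[0, 0, 0.006], "jaw":0.033}, {"pos":[0, 0, 0.009], "jaw":0.033}]' | python3 drive.py | head -4
```

```text
time: 3.8
ee_pos: [0.4768, -0.1206, 0.0394]
tcp_rot: [180.0, -0.0, 65.6]
time: 3.97
ee_pos: [0.4766, -0.1205, 0.0391]
tcp_rot: [180.0, -0.0, 65.6]
time: 4.22
ee_pos: [0.4765, -0.1205, 0.0296]
tcp_rot: [-180.0, 0.0, 65.6]
wrist_force: [-0.6, 0.3, -0.3]
```

```bash
f(){ grep -E "ee_pos|wrist"; }
echo '[{"pos":[0, 0, 0.001], "jaw":0.033}, {"pos":[0, 0, 0.002], "jaw":0.033}, {"pos":[0, 0, 0.003], "jaw":0.033}]' | python3 drive.py | f
echo '[{"pos":[0, 0, 0.001], "jaw":0.033}, {"pos":[0, 0, 0.001], "jaw":0.033}]' | python3 drive.py | f
echo '[{"pos":[0, 0, 0.001], "jaw":0.033}, {"pos":[0, 0, 0.001], "jaw":0.033}]' | python3 drive.py | f
echo '[{"pos":[0, 0, 0.001], "jaw":0.033}, {"pos":[0, 0, 0.001], "jaw":0.033}]' | python3 drive.py | f
```

```text
ee_pos: [0.4765, -0.1206, 0.0268]
wrist_force: [-0.6, -0.5, -0.4]
ee_pos: [0.4765, -0.1205, 0.0258]
wrist_force: [-0.5, 0.4, 0.6]
ee_pos: [0.4765, -0.1206, 0.0249]
wrist_force: [1.0, -0.5, 0.8]
ee_pos: [0.4767, -0.1206, 0.0243]
wrist_force: [-1.1, -0.4, 3.0]
```

```bash
f(){ grep -E "ee_pos|wrist"; }
echo '[{"pos":[0, 0, 0.001], "jaw":0.033}, {"pos":[0, 0, 0.001], "jaw":0.033}]' | python3 drive.py | f
echo '[{"pos":[0, 0, 0.001], "jaw":0.033}, {"pos":[0, 0, 0.001], "jaw":0.033}]' | python3 drive.py | f
```

```text
ee_pos: [0.4767, -0.1206, 0.0243]
wrist_force: [-4.7, 1.3, 12.9]
ee_pos: [0.4768, -0.1206, 0.0242]
wrist_force: [-9.9, 1.4, 21.3]
```

```bash
echo '[{"pos":[0, 0, -0.04], "jaw":0.044}, {"pos":[0, 0, -0.06], "jaw":0.044}]' | python3 drive.py 40 | head -1
python3 -c "from h import *; to(.4992,.0127,.09,65.7)"
```

```text
time: 5.47
shift [ 0.1308 -0.0345 -0.0057] turn -0.08 pos [ 0.4766 -0.1206  0.0843] rot [ 1.7995e+02 -1.0000e-02  6.5620e+01] t 5.47 F [ 1.4 -0.5  1.3] open 0.0437
```

```bash
echo '[{"pos":[0.04, -0.01, -0.006], "jaw":0.044}, {"pos":[0.08, -0.02, -0.006], "jaw":0.044}, {"pos":[0.115, -0.03, -0.006], "jaw":0.044}, {"pos":[0.131, -0.0345, -0.006], "jaw":0.044}, {"pos":[0.131, -0.0345, -0.006], "jaw":0.044}]' | python3 drive.py | head -1
python3 snap.py w4
python3 - <<'E'
from h import *
to(.4992,.0127,.0455,65.7)
im=cv2.imread("pics/w4.png"); cv2.imwrite("pics/v4.png",im)
E
```

```text
time: 5.88
shift [-0.1291  0.0336 -0.1621] turn -1.7 pos [0.4992 0.0145 0.0879] rot [-179.99    0.     65.8 ] t 5.93 F [ 0.1 -1.1 -0.4] open 0.0441
shift [-0.0017  0.0007  0.0424] turn 0.1 pos [0.4992 0.0145 0.0879] rot [-179.99    0.     65.8 ] t 5.93 F [ 0.1 -1.1 -0.4] open 0.0441
```

View pics/v4.png

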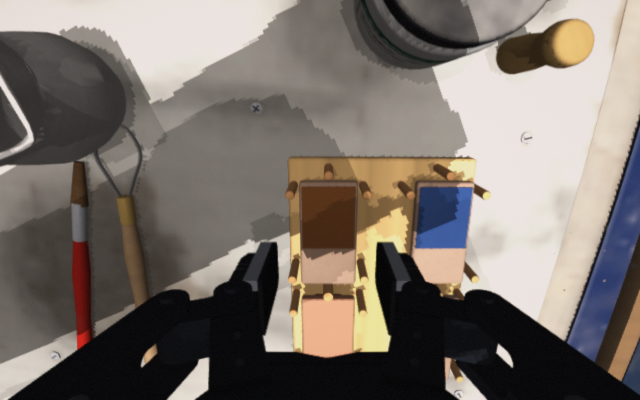

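Brown spans columns 302–357 and the fingers are centred at column 326, so the tile lies about 1 mm to +y. I'll descend with that correction and grip.

```bash
echo '[{"pos":[-0.0015, 0.001, 0.02], "jaw":0.044}, {"pos":[-0.0015, 0.001, 0.035], "jaw":0.044}, {"pos":[-0.0015, 0.001, 0.041], "jaw":0.044}, {"pos":[-0.0015, 0.001, 0.0422], "jaw":0.044}, {"pos":[-0.0015, 0.001, 0.0422], "jaw":0.044}]' | python3 drive.py 40 | sed -n '2p;4p'
echo '[{"jaw":0.044}, {"jaw":0.044}]' | python3 drive.py|sed -n '2p;4p'
```

```text
ee_pos: [0.4993, 0.0106, 0.0458]
wrist_force: [-0.1, 0.8, 0.4]
ee_pos: [0.5, 0.011, 0.0467]
wrist_force: [-0.2, 0.3, 0.3]
```

```bash
echo '[{"pos":[0, 0, 0.0015], "jaw":0.044}, {"pos":[0, 0, 0.0015], "jaw":0.028}, {"pos":[0, 0, 0.0015], "jaw":0.028}, {"pos":[0, 0, 0.0015], "jaw":0.028}, {"pos":[0, 0, 0.0015], "jaw":0.028}]' | python3 drive.py 40
echo '[{"jaw":0.028}, {"jaw":0.028}]' | python3 drive.py
```

```text
time: 6.93
ee_pos: [0.4998, 0.0112, 0.0448]
tcp_rot: [180.0, -0.0, 65.6]
wrist_force: [-1.1, -1.1, 5.3]
opening: 0.0307
grasp_force: 40.1
time: 7.1
ee_pos: [0.4998, 0.0112, 0.0448]
tcp_rot: [179.9, -0.0, 65.6]
wrist_force: [-0.4, -0.0, 6.1]
opening: 0.0305
grasp_force: 40.1
```

```bash
echo '[{"pos":[0, 0, -0.005], "jaw":0.028}, {"pos":[0, 0, -0.015], "jaw":0.028}, {"pos":[0, 0, -0.035], "jaw":0.028}, {"pos":[0, 0, -0.065], "jaw":0.028}, {"pos":[0, 0, -0.1], "jaw":0.028}]' | python3 drive.py
python3 snap.py w5
```

```text
time: 7.52
ee_pos: [0.4983, 0.0112, 0.1445]
tcp_rot: [-179.8, 0.1, 65.6]
wrist_force: [1.2, 0.2, 0.3]
opening: 0.0305
grasp_force: 39.6
shift [-0.1264  0.0317 -0.0974] turn -1.87 pos [0.501  0.0113 0.1528] rot [179.63  -0.18  65.63] t 7.57 F [-0.1  0.3  6.8] open 0.0304
```

View pics/w5.png

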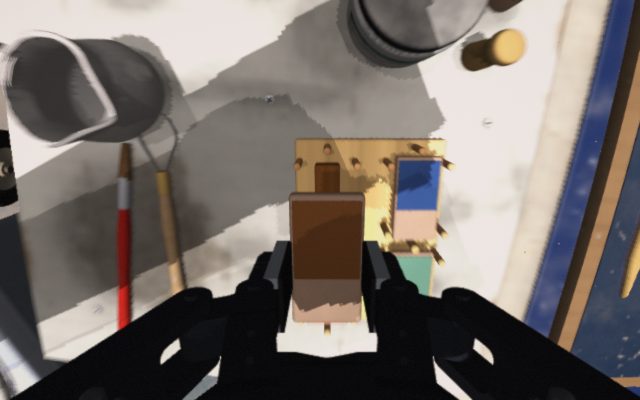

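The brown tile is held level, with face corners at (290,194), (363,195), (361,321) and (293,321). I'll work out its offset from the TCP and go towards the red lid.

```bash
echo '[{"pos":[0.036, 0.015, -0.01], "jaw":0.028}, {"pos":[0.073, 0.031, -0.02], "jaw":0.028}, {"pos":[0.11, 0.046, -0.02], "jaw":0.028}, {"pos":[0.146, 0.062, -0.02], "jaw":0.028}, {"pos":[0.182, 0.077, -0.02], "jaw":0.028}]' | python3 drive.py|head -1
echo '[{"jaw":0.028}]' | python3 drive.py|head -2
python3 snap.py w6
cat > off.py <<'E'
from h import *
import pickle,sys
def tileoff(n,px,depth=.0178):
    i=pickle.load(open(n+".pkl","rb")); E=i["extrinsics"]
    return i,E
E
python3 - <<'E'
from h import *
import pickle
# camera in tool frame from a steady snapshot (w2): 
i2=pickle.load(open("w2.pkl","rb")); 
T=np.eye(4);T[:3,:3]=Ro.from_euler("xyz",[180,.02,67.16],degrees=True).as_matrix();T[:3,3]=[.4985,-.0651,.2504]
X=np.linalg.inv(T)@i2["extrinsics"]; np.save("X.npy",X); print(X.round(4))
i=dict(i2); i["extrinsics"]=X
P=plane(i,[(290,194),(363,195),(361,321),(293,321)],.0178); print(P.round(4),P.mean(0).round(4))
im=cv2.imread("pics/w6.png"); w6=pickle.load(open("w6.pkl","rb")); s=bot.camera_info("scene")
HSV["red"]=[((0,150,60),(8,255,255)),((172,150,60),(180,255,255))]
for b in blobs(im,"red",300): e=cv2.minEnclosingCircle(b); print(e,cv2.fitEllipse(b),plane(w6,[cv2.fitEllipse(b)[0]],.07).round(4),cv2.contourArea(b))
E
```

```text
time: 7.98
time: 8.07
ee_pos: [0.6478, 0.1495, 0.1608]
shift [-0.3108 -0.0458 -0.0877] turn -1.72 pos [0.646  0.1476 0.1616] rot [-1.7984e+02  1.0000e-01  6.5780e+01] t 8.12 F [-0.5 -0.8 -0.8] open 0.0306
[[ 4.000e-04 -9.621e-01 -2.726e-01  6.940e-02]
 [ 1.000e+00  4.000e-04  2.000e-04 -1.000e-04]
 [-1.000e-04 -2.726e-01  9.621e-01 -1.172e-01]
 [ 0.000e+00  0.000e+00  0.000e+00  1.000e+00]]
[[ 0.0329 -0.015   0.0178]
 [ 0.0325  0.0149  0.0178]
 [-0.0276  0.0159  0.0178]
 [-0.0276 -0.0154  0.0178]] [0.0026 0.0001 0.0178]
((334.3777770996094, 105.84444427490234), 49.5997200012207) ((334.59576416015625, 105.96424865722656), (96.52940368652344, 98.41473388671875), 6.160106182098389) [[0.6794 0.2084 0.07  ]] 7460.5
```

View pics/w6.png

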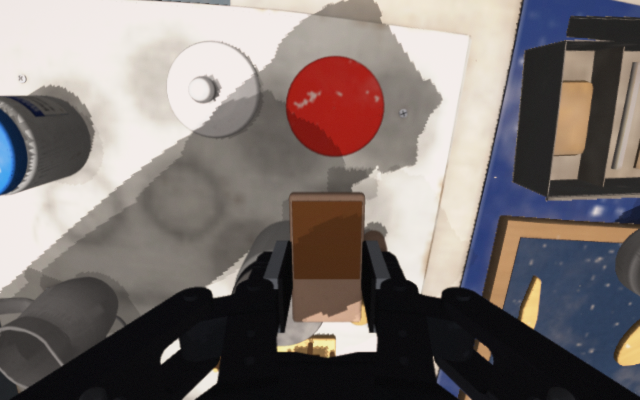

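The red lid is at (334,106) with a diameter of 97 px, which is 59 mm at a height of 70 mm. The tile is still level in the grip.

```bash
echo '[{"jaw":0.028}]' | python3 drive.py|head -1; python3 snap.py w6b
python3 - <<'E'
from h import *
import pickle
im=cv2.imread("pics/w6b.png"); w6=pickle.load(open("w6b.pkl","rb"))
b=blobs(im,"red",300)[0]; c=cv2.fitEllipse(b)[0]; print(plane(w6,[c],.07).round(4), tri(w6,c,bot.camera_info("scene"),(224,199)))
p=plane(w6,[c],.07)[0]; u=np.array([.412,.911])
to(*(p[:2]-.0026*u),.11,65.7)
E
```

```text
time: 8.2
shift [-0.3078 -0.0444 -0.0855] turn -1.86 pos [0.6443 0.145  0.1643] rot [-1.7997e+02  3.0000e-02  6.5640e+01] t 8.25 F [-1.  -1.   0.1] open 0.0309
[[0.6796 0.2086 0.07  ]] (array([0.67927855, 0.20775391, 0.06742051]), np.float64(0.0017746803039998098))
shift [0.0699 0.006  0.0542] turn -0.06 pos [0.6443 0.145  0.1643] rot [-1.7997e+02  3.0000e-02  6.5640e+01] t 8.25 F [-1.  -1.   0.1] open 0.0309
```

```bash
echo '[{"pos":[0.03, 0.003, 0.015], "jaw":0.028}, {"pos":[0.055, 0.005, 0.035], "jaw":0.028}, {"pos":[0.068, 0.006, 0.05], "jaw":0.028}, {"pos":[0.07, 0.006, 0.054], "jaw":0.028}, {"pos":[0.07, 0.006, 0.054], "jaw":0.028}]' | python3 drive.py|head -1
echo '[{"jaw":0.028}, {"jaw":0.028}]' | python3 drive.py|head -1;python3 -c "from h import *; to(.6785,.2062,.095,65.7)"
```

```text
time: 8.67
time: 8.83
shift [ 0.0004 -0.0009  0.0175] turn -0.13 pos [0.6791 0.2054 0.1125] rot [ 1.799e+02 -8.000e-02  6.557e+01] t 8.83 F [0.2 0.5 0.6] open 0.0306
```

```bash
f(){ grep -E "ee_pos|wrist|grasp"; }
echo '[{"pos":[0, -0.001, 0.005], "jaw":0.028}, {"pos":[0, -0.001, 0.010], "jaw":0.028}, {"pos":[0, -0.001, 0.014], "jaw":0.028}, {"pos":[0, -0.001, 0.0155], "jaw":0.028}, {"pos":[0, -0.001, 0.0155], "jaw":0.028}]' | python3 drive.py|f
echo '[{"pos":[0, 0, 0.001], "jaw":0.028}, {"pos":[0, 0, 0.001], "jaw":0.028}]' | python3 drive.py|f
```

```text
ee_pos: [0.678, 0.2067, 0.0947]
wrist_force: [-0.2, 0.2, -0.3]
grasp_force: 39.8
ee_pos: [0.6781, 0.2068, 0.0946]
wrist_force: [-2.8, -0.7, 5.5]
grasp_force: 40.4
```

```bash
echo '[{"jaw":0.033}, {"jaw":0.035}, {"jaw":0.04}, {"jaw":0.044}, {"jaw":0.046}]' | python3 drive.py
echo '[{"pos":[0, 0, -0.01], "jaw":0.046}, {"pos":[0, 0, -0.03], "jaw":0.046}, {"pos":[0, 0, -0.06], "jaw":0.046}, {"pos":[0, 0, -0.08], "jaw":0.046}, {"pos":[-0.02, 0, -0.085], "jaw":0.046}]' | python3 drive.py
python3 snap.py w7
```

```text
time: 9.83
ee_pos: [0.678, 0.2069, 0.0935]
tcp_rot: [-180.0, 0.0, 65.6]
wrist_force: [0.6, 0.2, -0.0]
opening: 0.0461
grasp_force: 0.0
time: 10.25
ee_pos: [0.6713, 0.1911, 0.1835]
tcp_rot: [179.8, -0.3, 65.8]
wrist_force: [2.4, 0.5, -0.0]
opening: 0.0463
grasp_force: 0.0
shift [-0.3563 -0.0502 -0.0675] turn -1.87 pos [0.6701 0.1869 0.1836] rot [ 1.7976e+02 -1.4000e-01  6.5630e+01] t 10.3 F [ 2.  -1.4  2. ] open 0.0458
```

View pics/w7.png

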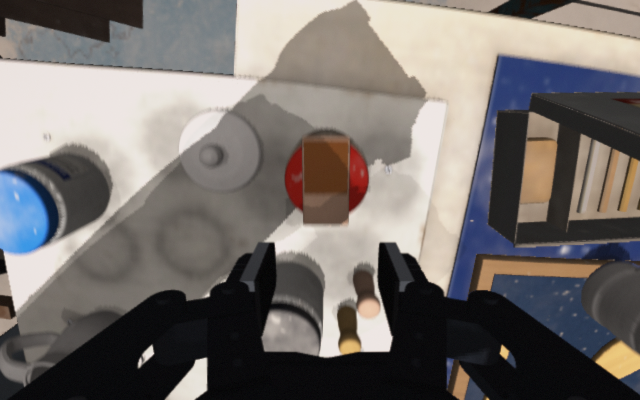

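Run:
```python
from h import *
import pickle
w=pickle.load(open("w7.pkl","rb")); im=cv2.imread("pics/w7.png")
P=plane(w,[(304,136),(349,136),(349,224),(304,224)],.077);print(P.round(4),P.mean(0))
h=cv2.convexHull(blobs(im,"red",30)[0]) if 0 else cv2.convexHull(np.vstack([b for b in blobs(im,"red",30) if abs(b[:,0,0].mean()-327)<60]))
c=cv2.minEnclosingCircle(h); print(c,plane(w,[c[0]],.07))
to(.5279+.003,-.0807,.15,65.7)
```

```text
[[0.6783 0.2407 0.077 ]
 [0.7049 0.2288 0.077 ]
 [0.681  0.1732 0.077 ]
 [0.6525 0.1861 0.077 ]] [0.67917602 0.20720458 0.077     ]
((326.0792541503906, 178.0), 41.5152473449707) [[0.67929908 0.20811756 0.07      ]]
shift [-0.3012 -0.0165  0.0328] turn -0.07 pos [0.6701 0.1869 0.1836] rot [ 1.7976e+02 -1.4000e-01  6.5630e+01] t 10.3 F [ 2.  -1.4  2. ] open 0.0458
```

The brown tile lies on the red lid, centred within about 1 mm. Next is the green tile.

```bash
echo '[{"pos":[-0.04, -0.002, 0], "jaw":0.044}, {"pos":[-0.08, -0.005, 0], "jaw":0.044}, {"pos":[-0.12, -0.008, 0], "jaw":0.044}, {"pos":[-0.16, -0.01, 0], "jaw":0.044}, {"pos":[-0.2, -0.013, 0], "jaw":0.044}]' | python3 drive.py|head -1
python3 -c "from h import *; to(.5293,-.0784,.085,65.7)"
```

```text
time: 10.72
shift [-0.0996 -0.0044  0.0943] turn -0.06 pos [0.5744 0.0105 0.1793] rot [ 1.7997e+02 -1.0000e-02  6.5640e+01] t 10.72 F [ 1.4 -0.2  1.4] open 0.0439
```

```bash
echo '[{"pos":[-0.035, -0.002, 0.02], "jaw":0.044}, {"pos":[-0.07, -0.003, 0.04], "jaw":0.044}, {"pos":[-0.095, -0.0044, 0.065], "jaw":0.044}, {"pos":[-0.1, -0.0044, 0.09], "jaw":0.044}, {"pos":[-0.1, -0.0044, 0.094], "jaw":0.044}]' | python3 drive.py|head -1
echo '[{"jaw":0.044}, {"jaw":0.044}]' | python3 drive.py|head -1
python3 snap.py w8
python3 - <<'E'
from h import *
import pickle
to(.5293,-.0784,.0453,65.7)
w=pickle.load(open("w8.pkl","rb")); im=cv2.imread("pics/w8.png"); X=np.load("X.npy")
HSV["green"]=[((70,60,40),(95,255,220))]
b=blobs(im,"green",300)[0]; r=cv2.minAreaRect(b); p=plane(w,[r[0]],.027)[0]
a=np.radians(65.7);print(r,p,"v",p[:2]@[-np.sin(a),np.cos(a)])
E
```

```text
time: 11.13
time: 11.3
shift [-0.0589 -0.0327 -0.1635] turn -1.82 pos [ 0.5314 -0.0768  0.0866] rot [ 1.7989e+02 -4.0000e-02  6.5680e+01] t 11.35 F [ 0.5 -0.3  0.9] open 0.0437
shift [-0.0024 -0.0013  0.0413] turn -0.02 pos [ 0.5314 -0.0768  0.0866] rot [ 1.7989e+02 -4.0000e-02  6.5680e+01] t 11.35 F [ 0.5 -0.3  0.9] open 0.0437
((322.0, 218.0), (60.0, 52.0), 90.0) [ 0.53214325 -0.06862065  0.027     ] v -0.5132354808404704
```

```bash
echo '[{"pos":[-0.0024, -0.002, 0.012], "jaw":0.044}, {"pos":[-0.0024, -0.002, 0.027], "jaw":0.044}, {"pos":[-0.0024, -0.002, 0.037], "jaw":0.044}, {"pos":[-0.0024, -0.002, 0.041], "jaw":0.044}, {"pos":[-0.0024, -0.002, 0.041], "jaw":0.044}]' | python3 drive.py |sed -n '2p;4p'
echo '[{"jaw":0.044}, {"jaw":0.044}, {"jaw":0.044}]' | python3 drive.py|sed -n '2p;4p'
```

```text
ee_pos: [0.5269, -0.0783, 0.0427]
wrist_force: [-0.4, -0.1, 0.6]
ee_pos: [0.5279, -0.0788, 0.0446]
wrist_force: [-0.9, -0.0, -0.1]
```

```bash
echo '[{"pos":[0, 0, -0.0005], "jaw":0.044}, {"pos":[0, 0, -0.0005], "jaw":0.028}, {"pos":[0, 0, -0.0005], "jaw":0.028}, {"pos":[0, 0, -0.0005], "jaw":0.028}, {"pos":[0, 0, -0.0005], "jaw":0.028}]' | python3 drive.py 40
echo '[{"jaw":0.028}, {"jaw":0.028}]' | python3 drive.py|tail -4
echo '[{"pos":[0, 0, -0.005], "jaw":0.028}, {"pos":[0, 0, -0.015], "jaw":0.028}, {"pos":[0, 0, -0.035], "jaw":0.028}, {"pos":[0, 0, -0.07], "jaw":0.028}, {"pos":[0, 0, -0.11], "jaw":0.028}]' | python3 drive.py|tail -4
echo '[{"pos":[0, 0, -0.02], "jaw":0.028}, {"pos":[0, 0, -0.02], "jaw":0.028}, {"pos":[0, 0, -0.02], "jaw":0.028}]' | python3 drive.py|tail -4
python3 snap.py w9; python3 -c "
import cv2; cv2.imwrite('pics/v9.png',cv2.imread('pics/w9.png')[:340,150:560])"
```

```text
time: 12.43
ee_pos: [0.5278, -0.0789, 0.045]
tcp_rot: [179.9, -0.0, 65.6]
wrist_force: [-0.6, -0.9, 6.0]
opening: 0.0304
grasp_force: 40.1
tcp_rot: [179.9, -0.0, 65.6]
wrist_force: [-0.5, 0.2, 6.3]
opening: 0.0307
grasp_force: 40.1
tcp_rot: [-179.8, 0.1, 65.6]
wrist_force: [1.2, -0.7, 0.5]
opening: 0.0306
grasp_force: 39.7
tcp_rot: [179.8, -0.0, 65.6]
wrist_force: [-0.4, -0.5, -1.5]
opening: 0.0305
grasp_force: 39.7
shift [-0.0557 -0.0302 -0.0754] turn -1.87 pos [ 0.5275 -0.0788  0.1746] rot [ 1.7997e+02 -1.0000e-02  6.5630e+01] t 13.32 F [ 0.4  1.  -2. ] open 0.0305
```

View pics/v9.png

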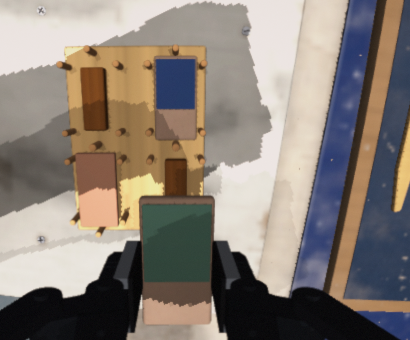

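The green tile is held level, with face rows about 196–324, so its offset from the TCP is about +1.6 mm along x. Next is the dark lid.

```bash
echo '[{"pos":[0.036, -0.008, 0], "jaw":0.028}, {"pos":[0.072, -0.015, 0], "jaw":0.028}, {"pos":[0.1, -0.021, 0], "jaw":0.028}, {"pos":[0.108, -0.023, 0], "jaw":0.028}, {"pos":[0.108, -0.023, 0], "jaw":0.028}]' | python3 drive.py|head -1
echo '[{"jaw":0.028}, {"jaw":0.028}]' | python3 drive.py|head -1
python3 snap.py w10
```

```text
time: 13.73
time: 13.9
shift [-0.1625 -0.0072 -0.076 ] turn -1.94 pos [0.5507 0.028  0.1739] rot [-1.7997e+02  3.0000e-02  6.5560e+01] t 13.95 F [-0.7 -0.6 -1. ] open 0.0306
```

View pics/w10.png

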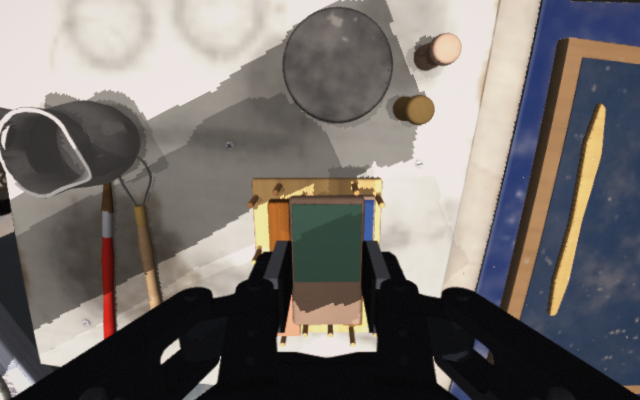

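The dark lid spans columns 283–391 and rows 8–123, so its centre is about (337,65). The two shakers stand at its right.

Run:
```python
from h import *
import pickle
w=pickle.load(open("w10.pkl","rb")); im=cv2.imread("pics/w10.png"); g=cv2.GaussianBlur(cv2.cvtColor(im,cv2.COLOR_BGR2GRAY),(0,0),1)
H=cv2.HoughCircles(g,cv2.HOUGH_GRADIENT,1,30,param1=80,param2=20,minRadius=48,maxRadius=62)
for c in H[0][:4]: print(c,plane(w,[c[:2]],.082).round(4))
w3=pickle.load(open("w3.pkl","rb"));g=cv2.GaussianBlur(cv2.cvtColor(cv2.imread("pics/w3.png"),cv2.COLOR_BGR2GRAY),(0,0),1)
for k in cv2.HoughCircles(g,cv2.HOUGH_GRADIENT,1,30,param1=80,param2=15,minRadius=36,maxRadius=44)[0][:3]: print(k,plane(w3,[k[:2]],.082).round(4), tri(w3,k[:2],w,H[0][0][:2]))
p=plane(w,[(337,65.5)],.082)[0];print(p); 
p=plane(w,[H[0][0][:2]],.082)[0]
to(*(p[:2]-.0016*np.array([.412,.911])),.125,65.7)
```

```text
[337.5  62.5  55.8] [[0.594  0.1085 0.082 ]]
[ 22.5 161.5  54.8] [[0.3853 0.1413 0.082 ]]
[315.5  96.5  40.5] [[0.5936 0.1064 0.082 ]] (array([0.59351697, 0.10680916, 0.09416925]), np.float64(0.001573312423573008))
[ 98.5 144.5  37.8] [[0.4083 0.1437 0.082 ]] (array([0.57730409, 0.09625473, 0.33266666]), np.float64(0.016869134280836237))
[135.5 138.5  36.6] [[0.4411 0.135  0.082 ]] (array([0.57750491, 0.09646565, 0.32574699]), np.float64(0.01610934414268387))
[0.59302727 0.10710094 0.082     ]
shift [0.0896 0.0061 0.0489] turn -0.14 pos [0.5507 0.028  0.1739] rot [-1.7997e+02  3.0000e-02  6.5560e+01] t 13.95 F [-0.7 -0.6 -1. ] open 0.0306
```

```bash
echo '[{"pos":[0.03, 0.002, 0.01], "jaw":0.028}, {"pos":[0.06, 0.004, 0.03], "jaw":0.028}, {"pos":[0.083, 0.006, 0.045], "jaw":0.028}, {"pos":[0.088, 0.0063, 0.049], "jaw":0.028}, {"pos":[0.088, 0.0063, 0.049], "jaw":0.028}]' | python3 drive.py|head -1
echo '[{"jaw":0.028}, {"jaw":0.028}, {"jaw":0.028}]' | python3 drive.py|head -1;python3 -c "from h import *; to(.5928,.1055,.107,65.7)"
```

```text
time: 14.37
time: 14.62
shift [-0.0002 -0.0004  0.0196] turn -0.15 pos [0.5932 0.1055 0.1266] rot [ 1.7992e+02 -4.0000e-02  6.5550e+01] t 14.62 F [-0.3 -0.6 -0.4] open 0.0304
```

```bash
f(){ grep -E "ee_pos|wrist|grasp"; }
echo '[{"pos":[0, 0, 0.007], "jaw":0.028}, {"pos":[0, 0, 0.013], "jaw":0.028}, {"pos":[0, 0, 0.017], "jaw":0.028}, {"pos":[0, 0, 0.018], "jaw":0.028}, {"pos":[0, 0, 0.018], "jaw":0.028}]' | python3 drive.py|f
echo '[{"pos":[0, 0, 0.001], "jaw":0.028}, {"pos":[0, 0, 0.001], "jaw":0.028}]' | python3 drive.py|f
```

```text
ee_pos: [0.5929, 0.1065, 0.1069]
wrist_force: [0.5, -0.4, -1.2]
grasp_force: 39.7
ee_pos: [0.5931, 0.1067, 0.1067]
wrist_force: [-0.5, -0.2, 2.4]
grasp_force: 40.1
```

```bash
echo '[{"pos":[0, 0, 0.0004], "jaw":0.033}, {"pos":[0, 0, 0.0004], "jaw":0.035}, {"pos":[0, 0, 0.0004], "jaw":0.04}, {"pos":[0, 0, 0.0004], "jaw":0.044}, {"pos":[0, 0, 0.0004], "jaw":0.046}]' | python3 drive.py | tail -3
echo '[{"pos":[0, 0, -0.01], "jaw":0.046}, {"pos":[0, 0, -0.03], "jaw":0.046}, {"pos":[0, 0, -0.06], "jaw":0.046}, {"pos":[0, 0, -0.08], "jaw":0.044}, {"pos":[-0.03, 0, -0.085], "jaw":0.044}]' | python3 drive.py|head -1
python3 snap.py w11; python3 -c "from h import *; to(.5590,-.0128,.085,65.7)"
```

```text
wrist_force: [-0.0, -0.8, -0.2]
opening: 0.0459
grasp_force: 0.0
time: 16.03
shift [-0.2189 -0.0141 -0.055 ] turn -1.84 pos [0.5803 0.0766 0.1952] rot [ 1.7977e+02 -5.0000e-02  6.5660e+01] t 16.08 F [ 3.  -3.4  1.2] open 0.0437
shift [-0.0903  0.017   0.1102] turn -0.04 pos [0.5803 0.0766 0.1952] rot [ 1.7977e+02 -5.0000e-02  6.5660e+01] t 16.08 F [ 3.  -3.4  1.2] open 0.0437
```

View pics/w11.png

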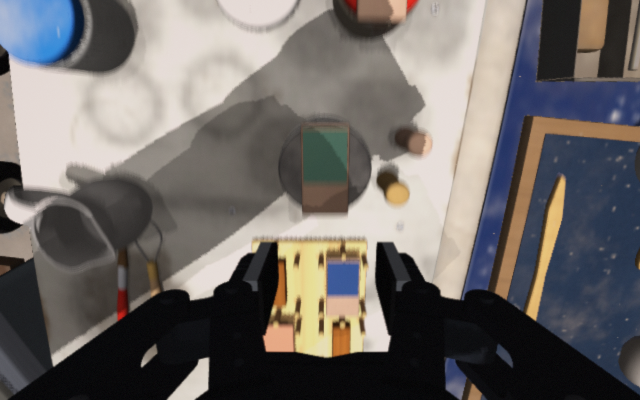

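The green tile is centred on the dark lid (tile columns 302–349, lid 279–371). Next is the blue tile.

```bash
echo '[{"pos":[-0.035, 0.006, 0.02], "jaw":0.044}, {"pos":[-0.07, 0.012, 0.04], "jaw":0.044}, {"pos":[-0.09, 0.0164, 0.07], "jaw":0.044}, {"pos":[-0.09, 0.0164, 0.1], "jaw":0.044}, {"pos":[-0.09, 0.0164, 0.11], "jaw":0.044}]' | python3 drive.py|head -1
echo '[{"jaw":0.044}, {"jaw":0.044}, {"jaw":0.044}]' | python3 drive.py|head -1
python3 snap.py w12
python3 - <<'E'
from h import *
import pickle
to(.5582,-.0124,.045,65.7)
w=pickle.load(open("w12.pkl","rb")); im=cv2.imread("pics/w12.png")
HSV["blue"]=[((105,130,40),(120,255,255))]
for b in blobs(im,"blue",300):
  r=cv2.minAreaRect(b); p=plane(w,[r[0]],.027)[0]
  a=np.radians(65.7);print(r,p,"v",p[:2]@[-np.sin(a),np.cos(a)])
E
```

```text
time: 16.5
time: 16.75
shift [-0.1325 -0.0304 -0.1672] turn -1.81 pos [ 0.5597 -0.0088  0.0831] rot [ 1.7985e+02 -7.0000e-02  6.5690e+01] t 16.8 F [-0.4  0.1  0.9] open 0.0438
shift [-0.004   0.      0.0381] turn -0.01 pos [ 0.5597 -0.0088  0.0831] rot [ 1.7985e+02 -7.0000e-02  6.5690e+01] t 16.8 F [-0.4  0.1  0.9] open 0.0438
((325.5, 223.5), (61.0, 53.0), 90.0) [ 0.56178574 -0.00311628  0.027     ] v -0.5132957555909462
((588.431884765625, 49.4265022277832), (27.58251953125, 104.53458404541016), 12.449995994567871) [0.71664581 0.02564061 0.027     ] v -0.6426018581914166
((555.7647705078125, 186.5553741455078), (28.773696899414062, 116.85760498046875), 14.826481819152832) [ 0.68286648 -0.03532786  0.027     ] v -0.6369046704877045
((526.5, 288.5), (27.280029296875, 39.80200958251953), 26.56505012512207) [ 0.65209608 -0.08880812  0.027     ] v -0.6308683211603123
```

```bash
echo '[{"pos":[-0.004, 0, 0.011], "jaw":0.044}, {"pos":[-0.004, 0, 0.024], "jaw":0.044}, {"pos":[-0.004, 0, 0.034], "jaw":0.044}, {"pos":[-0.004, 0, 0.0375], "jaw":0.044}, {"pos":[-0.004, 0, 0.0375], "jaw":0.044}]' | python3 drive.py |sed -n '2p;4p'
echo '[{"jaw":0.044}, {"jaw":0.044}, {"jaw":0.044}]' | python3 drive.py|sed -n '2p;4p'
```

```text
ee_pos: [0.5558, -0.013, 0.0415]
wrist_force: [-0.2, -0.2, 0.0]
ee_pos: [0.5572, -0.013, 0.0439]
wrist_force: [0.5, -0.2, -0.6]
```

```bash
echo '[{"pos":[0, 0.0004, -0.001], "jaw":0.044}, {"pos":[0, 0.0004, -0.001], "jaw":0.028}, {"pos":[0, 0.0004, -0.001], "jaw":0.028}, {"pos":[0, 0.0004, -0.001], "jaw":0.028}, {"pos":[0, 0.0004, -0.001], "jaw":0.028}]' | python3 drive.py 40
echo '[{"jaw":0.028}, {"jaw":0.028}]' | python3 drive.py|tail -4
echo '[{"pos":[0, 0, -0.005], "jaw":0.028}, {"pos":[0, 0, -0.015], "jaw":0.028}, {"pos":[0, 0, -0.035], "jaw":0.028}, {"pos":[0, 0, -0.07], "jaw":0.028}, {"pos":[0, 0, -0.11], "jaw":0.028}]' | python3 drive.py|tail -4
echo '[{"pos":[0, 0, -0.02], "jaw":0.028}, {"pos":[0, 0, -0.02], "jaw":0.028}, {"pos":[0, 0, -0.02], "jaw":0.028}]' | python3 drive.py|tail -4
python3 -c "from h import *; to(.41,.19,.185,65.7)"
```

```text
time: 17.88
ee_pos: [0.5577, -0.0132, 0.0451]
tcp_rot: [179.9, -0.0, 65.6]
wrist_force: [-0.9, 0.4, 5.8]
opening: 0.0303
grasp_force: 40.0
tcp_rot: [179.9, -0.0, 65.6]
wrist_force: [-0.7, 0.2, 5.2]
opening: 0.0303
grasp_force: 40.0
tcp_rot: [-179.8, 0.1, 65.6]
wrist_force: [0.8, -0.3, 0.0]
opening: 0.0307
grasp_force: 39.7
tcp_rot: [179.8, -0.1, 65.6]
wrist_force: [-1.1, 0.7, -1.4]
opening: 0.0307
grasp_force: 39.7
shift [ 0.1241 -0.2185 -0.009 ] turn -0.07 pos [ 0.5579 -0.0132  0.1764] rot [ 1.7984e+02 -7.0000e-02  6.5630e+01] t 18.72 F [-1.1  0.7 -1.4] open 0.0307
```

```bash
echo '[{"pos":[0.02, -0.03, -0.01], "jaw":0.028}, {"pos":[0.04, -0.06, -0.01], "jaw":0.028}, {"pos":[0.06, -0.09, -0.01], "jaw":0.028}, {"pos":[0.08, -0.12, -0.01], "jaw":0.028}, {"pos":[0.1, -0.15, -0.01], "jaw":0.028}]' | python3 drive.py|head -1
echo '[{"pos":[0.02, -0.03, 0], "jaw":0.028}, {"pos":[0.038, -0.06, 0], "jaw":0.028}, {"pos":[0.038, -0.06, 0], "jaw":0.028}, {"pos":[0.038, -0.06, 0], "jaw":0.028}, {"pos":[0.038, -0.06, 0], "jaw":0.028}]' | python3 drive.py|head -1
python3 snap.py w13
```

```text
time: 19.13
time: 19.55
shift [-0.2651  0.1795 -0.0661] turn -1.9 pos [0.423  0.1986 0.1838] rot [-1.7997e+02  6.0000e-02  6.5600e+01] t 19.6 F [ 0.6  0.3 -0.5] open 0.0305
```

View pics/w13.png

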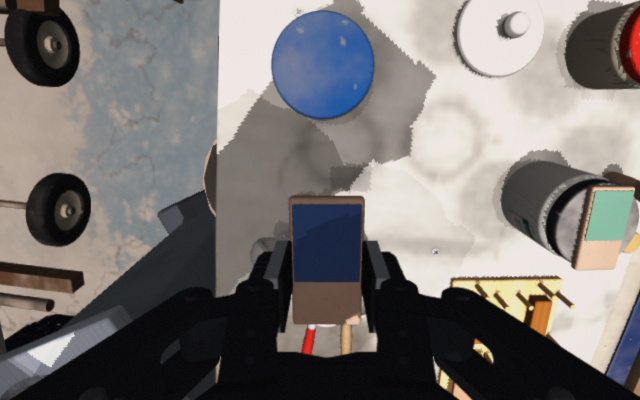

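The blue lid is at (323,64) and the tile is held level, face rows 196–324 as before.

Run:
```python
from h import *
import pickle
w=pickle.load(open("w13.pkl","rb")); im=cv2.imread("pics/w13.png")
HSV["blue"]=[((100,110,50),(120,255,255))]
for b in blobs(im,"blue",2000):
  e=cv2.fitEllipse(cv2.convexHull(b)); print(e)
  if abs(e[0][0]-323)<15 and e[0][1]<100: p=plane(w,[e[0]],.078)[0]; print(p, tri(w,e[0],bot.camera_info("scene"),(267.5,318))); to(*(p[:2]-.0016*np.array([.412,.911])),.121,65.7)
```

```text
((326.734375, 67.15803527832031), (91.3278579711914, 108.51493835449219), 21.473119735717773)
[0.45969412 0.28068937 0.078     ] (array([0.4602434 , 0.2819993 , 0.06022347]), np.float64(0.0004159922071040417))
shift [ 0.0884 -0.0004  0.0627] turn -0.1 pos [0.423  0.1986 0.1838] rot [-1.7997e+02  6.0000e-02  6.5600e+01] t 19.6 F [ 0.6  0.3 -0.5] open 0.0305
((326.7239685058594, 235.5072021484375), (73.21932983398438, 135.62469482421875), 177.95584106445312)
```

Run:
```python
from h import *
import pickle
w=pickle.load(open("w13.pkl","rb")); im=cv2.imread("pics/w13.png")
g=cv2.GaussianBlur(cv2.cvtColor(im,cv2.COLOR_BGR2GRAY),(0,0),1)
print(cv2.HoughCircles(g,cv2.HOUGH_GRADIENT,1,30,param1=80,param2=20,minRadius=46,maxRadius=58)[0][:3])
h=cv2.cvtColor(im,cv2.COLOR_BGR2HSV); m=cv2.inRange(h,(95,90,30),(125,255,255)); m[:,:222]=0;m[140:]=0;m[:,420:]=0
m=cv2.morphologyEx(m,cv2.MORPH_OPEN,np.ones((5,5)))
cs=max(cv2.findContours(m,0,1)[0],key=cv2.contourArea); hu=cv2.convexHull(cs); e=cv2.fitEllipse(hu); print(e,cv2.minEnclosingCircle(hu),cv2.boundingRect(hu))
p=plane(w,[e[0]],.078)[0];print(p); to(*(p[:2]-.0016*np.array([.412,.911])),.121,65.7)
# lid height from apparent diameter of 65 mm
print(w["extrinsics"][2,3]-65e-3*342.4/np.mean(e[1]))
```

```text
[[322.5  62.5  51.9]
 [592.5 227.5  54. ]
 [496.5  26.5  47.4]]
((322.7381286621094, 64.56623077392578), (101.96385955810547, 107.97342681884766), 2.1506967544555664) ((323.0, 64.5), 54.09492492675781) (273, 11, 101, 108)
[0.45808396 0.2830842  0.078     ]
shift [ 0.0899 -0.0029  0.0627] turn -0.1 pos [0.423  0.1986 0.1838] rot [-1.7997e+02  6.0000e-02  6.5600e+01] t 19.6 F [ 0.6  0.3 -0.5] open 0.0305
0.08876217866908018
```

```bash
echo '[{"pos":[0.03, -0.001, 0.02], "jaw":0.028}, {"pos":[0.06, -0.002, 0.04], "jaw":0.028}, {"pos":[0.085, -0.003, 0.058], "jaw":0.028}, {"pos":[0.09, -0.003, 0.062], "jaw":0.028}, {"pos":[0.09, -0.003, 0.062], "jaw":0.028}]' | python3 drive.py|head -1
echo '[{"jaw":0.028}, {"jaw":0.028}, {"jaw":0.028}]' | python3 drive.py|head -1;python3 -c "from h import *; to(.4574,.2816,.103,65.7)"
```

```text
time: 20.02
time: 20.27
shift [-0.0001 -0.0004  0.0207] turn -0.15 pos [0.4577 0.2815 0.1237] rot [ 1.7994e+02 -7.0000e-02  6.5550e+01] t 20.27 F [-0.7 -0.1  0.5] open 0.0305
```

```bash
f(){ grep -E "ee_pos|wrist|grasp"; }
echo '[{"pos":[0, 0, 0.007], "jaw":0.028}, {"pos":[0, 0, 0.013], "jaw":0.028}, {"pos":[0, 0, 0.018], "jaw":0.028}, {"pos":[0, 0, 0.0194], "jaw":0.028}, {"pos":[0, 0, 0.0194], "jaw":0.028}]' | python3 drive.py|f
echo '[{"pos":[0, 0, 0.001], "jaw":0.028}, {"pos":[0, 0, 0.001], "jaw":0.028}]' | python3 drive.py|f
```

```text
ee_pos: [0.4571, 0.2823, 0.1028]
wrist_force: [-0.3, 0.6, 0.9]
grasp_force: 39.9
ee_pos: [0.4573, 0.2826, 0.1027]
wrist_force: [-2.4, -0.3, 8.5]
grasp_force: 40.7
```

```bash
echo '[{"jaw":0.033}, {"jaw":0.035}, {"jaw":0.04}, {"jaw":0.044}, {"jaw":0.046}]' | python3 drive.py | tail -3
echo '[{"pos":[0, 0, -0.01], "jaw":0.046}, {"pos":[0, 0, -0.03], "jaw":0.046}, {"pos":[0, 0, -0.06], "jaw":0.046}, {"pos":[0, 0, -0.09], "jaw":0.046}, {"pos":[-0.03, 0, -0.11], "jaw":0.046}]' | python3 drive.py|head -1
echo '[{"pos":[-0.03, 0, 0], "jaw":0.046}, {"pos":[-0.06, 0, 0], "jaw":0.046}, {"pos":[-0.06, 0, 0], "jaw":0.046}, {"pos":[-0.06, 0, 0], "jaw":0.046}]' | python3 drive.py|tail -4
python3 - <<'E'
from h import *
a=bot.camera("wrist")[:260,200:520]; b=bot.camera("scene")[130:390,170:490]; c=bot.camera("side")[120:380,160:480]
cv2.imwrite("pics/fin.png",np.hstack([cv2.resize(x,(400,325)) for x in (a,b)])); cv2.imwrite("pics/fin2.png",cv2.resize(c,None,fx=2,fy=2))
E
```

```text
wrist_force: [-0.6, -0.3, -0.1]
opening: 0.0461
grasp_force: 0.0
time: 21.68
tcp_rot: [179.9, -0.1, 65.5]
wrist_force: [1.3, -0.1, 0.4]
opening: 0.0459
grasp_force: 0.0
```

View pics/fin.png

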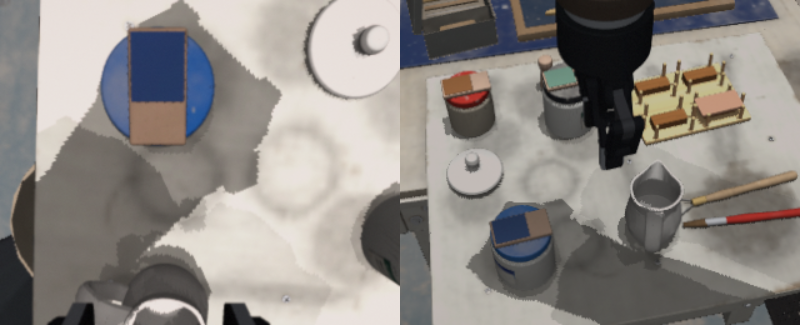

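All three tiles lie flat and centred on the right lids: blue at (158,87) in the left panel, red and dark in the right panel. The plain tile is still in the stand, and the gripper is clear.

```bash
python3 -c "from workcell import bot; print(bot.job_done())"
```

```text
the job is handed in; nothing more can be done
None
```

The job is handed in: the brown, green and blue tiles lie flat, glaze up and centred on the red, dark grey and blue lids, the bare tile is still in the stand, and it took about 22 s of robot time; no verdict came back.

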